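Find the rattling stopper case in the wine cellar

TASK

One of the two wooden stopper cases on the cellar counter has a stopper that has come loose inside. Pick the cases up and tip them, window end up, until you find the one whose brass stopper slides away from its window; set that one down flat in the green crate, with its window still empty. The sound case must finish standing flat on the counter, with its stopper in the window.

Things in the scene. Friction and masses are not known exactly. Their poses are not given: they have to be found in the camera images.
- case_1_center (a point): Sealed wooden stopper case, closed box 130 mm long (x), 56 wide (y), 50 high, about 0.5 kg, flat on the counter; red ribbon round its -x part. Point: its centre, 25 mm up; z up. A clear 40 mm window in the lid at the +x end shows the brass stopper. The +x (window) end points towards the robot, within 20 degrees. Pinch it across the width at the middle. Both cases look alike.
- case_2_center (a point): The other sealed wooden stopper case, closed box 130 mm long (x), 56 wide (y), 50 high, about 0.5 kg, flat on the counter; red ribbon round its -x part. Point: its centre, 25 mm up; z up. A clear 40 mm window in the lid at the +x end shows the brass stopper. The +x (window) end points towards the robot, within 20 degrees. Pinch it across the width at the middle. Both cases look alike.
- piece_1 (a joint): Brass stopper in case_1: distance slid along the case's -x, m. 0 = seated under the window (start). Sound: never over 0.005. Rattler: slides to 0.042 within a second once the window end is raised 20 degrees or more, leaving the window black; stays put under 8 degrees of tilt, slides back if the window end is lowered. Can be seen, or felt (120 g).
- piece_2 (a joint): Brass stopper in case_2: distance slid along the case's -x, m. 0 = seated under the window (start). Sound: never over 0.005. Rattler: slides to 0.042 within a second once the window end is raised 20 degrees or more, leaving the window black; stays put under 8 degrees of tilt, slides back if the window end is lowered. Can be seen, or felt (120 g).
- crate: Green open plastic crate, fixed, empty, to the robot's right: 250 mm (x) by 210 (y) outside, 50 high, walls and floor 6 thick. Origin: centre of its underside, on the counter (z = 0); z up, +x roughly away from the robot. Other stock (bottle, blue gift box, jar, brush) stands at least 30 mm clear of cases and crate, beyond them or to the sides.
There are look-alikes about, which are no part of the job. Leave any blue look-alike of the part that bears case_1_center alone. What is shaped like the part that bears case_2_center but purple is not meant.

How it is judged (in metres and radians):
On the way:
1. a case has been tipped so far that its loose stopper has slid away from the window (value of joint any of piece_1, piece_2 above 0.03 m), for 0.2 s.
At the end, for the whole second after the job is handed in: The rattling case lies inside the green crate, within 10 degrees of level, its stopper slid at least 30 mm from the window; the sound case stands on the counter outside the crate, within 10 degrees of level, its stopper within 10 mm of its nest; both cases at rest (((value of joint piece_1 above 0.03 m and value of joint piece_2 below 0.01 m and x of case_1_center in the frame of crate between -0.07 and 0.07 m and y of case_1_center in the frame of crate between -0.08 and 0.08 m and z of case_1_center in the frame of crate below 0.042 m and angle between each of case_1_center, case_2_center's own z axis and vertical below 0.17 rad and linear speed of each of case_1, case_2 below 0.02 m/s and horizontal distance between case_2_center and crate above 0.115 m and height (world z) of case_2_center below 0.035 m) or (value of joint piece_2 above 0.03 m and value of joint piece_1 below 0.01 m and x of case_2_center in the frame of crate between -0.07 and 0.07 m and y of case_2_center in the frame of crate between -0.08 and 0.08 m and z of case_2_center in the frame of crate below 0.042 m and angle between each of case_2_center, case_1_center's own z axis and vertical below 0.17 rad and linear speed of each of case_2, case_1 below 0.02 m/s and horizontal distance between case_1_center and crate above 0.115 m and height (world z) of case_1_center below 0.035 m))); the robot touches nothing.
It also fails if it takes over 64 s, if anything falls off the work surface, if the arm or the gripper's body presses on something with over 40 N, if the wrist force passes 120 N, or if a joint passes its speed limit or range.

ROBOT

A 7-joint arm with a two-finger parallel gripper is mounted at the origin on the work surface. World frame = base frame: x ahead of the robot, y to its left, z up, the work surface at z = 0. Lengths are in mm, angles in rad, forces in N, time in s.
With the tool pointing down it reaches from about 400 to 875 mm from the base axis. Payload 19.3 kg.
Tool frame: the origin (TCP) lies at the very end of the fingers, on their centre line; the grasp point (between the pads) lies 19 mm behind it (grip_point_offset is the z of the grasp point in the tool frame, in mm); z points along the fingers, x is the direction in which the jaws open and shut, and the axes are right-handed (so a half turn about z gives the same grasp; the last joint's range is limited). The gripper opens to 85 mm and grips with 20 to 120 N. Pads are 22 mm wide; open, the fingers measure 114 mm over their backs; the gripper's body (76 mm by 85 mm) begins 54 mm behind the grasp point. The pads swing forward as they close: fully open they stand 13 mm farther back than shut.
Start: joints at [-1.346, 0.521, -0.036, 1.599, 0.021, 1.021, -0.113], TCP at [181.612, 598.023, 231.291] pointing down, gripper open.
Joint ranges: [-2.91, 2.91], [-0.3, 2.13], [-1.5, 1.42], [0.17, 2.43], [-1.26, 4.41], [0.16, 1.93], [-2.52, 2.52]. Speed limits (rad/s): [1.89, 1.89, 2.39, 2.39, 3.01, 3.01, 3.01].

INTERFACE

Orientations are given as a 3x3 rotation matrix whose columns are the frame's x, y, z axes.
In Python, from workcell import movep, movel, goto_joints, open_gripper, clamp, wait, inverse_kinematics, read_state, camera, PlanningError, finish_job, grip_point_offset gives the robot as it stands. Calls block until the motion is done:
- movep(position, orientation): joint-space move of the TCP to a pose.
- movel(position, frame=None, max_speed=150, guard=None): straight line of the TCP; frame=None keeps the orientation; max_speed is the mean speed in mm/s. With guard (N) it stops when the force on the tool has changed by that much, and returns True; else False.
- goto_joints(angles): joint-space move.
- open_gripper() and clamp(): open the fingers fully, or close them until they stop; the grip force is fixed at half the most.
- wait(seconds).
- inverse_kinematics(position, orientation): joint angles nearest the present ones, or None.
- read_state(): the state.
- camera(name): name is "scene" or "top" or "wrist"; returns a dict with "image" (420x560x3 uint8, blue, green, red), "range_z" (420x560 float32, mm along the optical axis (not along the pixel's ray), 0 where there is no reading), "fx", "fy", "cx", "cy" (pixels), "cam_to_world" (4x4, takes a point from camera to world coordinates). Camera axes: x right, y up, looking along -z (the intrinsics and any distortion apply to the point x, -y, -z); pixel columns grow to the right and rows downward; lengths in mm; the calibration is good to about 2 mm. A picture is of the moment at which its call begins.
A pose or a line that the arm cannot do raises PlanningError and nothing moves.
- finish_job(): hands the job in, once; it reports no verdict.
The state is a dict: "time": time; "qpos": joint angles; "qvel": joint speeds; "joint_efforts": joint torques, N m; "eef_pos": TCP position; "tool_rot": TCP orientation; "ft_force": force on the tool from outside, world axes, zero at the start; "torque": the same for the moment, N m; "finger_gap": finger opening in mm.
Only numpy, scipy, OpenCV 4.12 (cv2) and the standard library are available. Lean on these libraries where they do the work, as an engineer would, in place of code of your own. Each camera call takes 0.05 s, during which the arm holds its last target.

## Working session

There is one attempt and no reset: what is moved stays moved. The work goes in short steps, each a Python script; the robot and the scene stay as the last script left them, time stands still between calls to the robot, and variables do not carry over. Pictures are saved under pics/ and viewed, and the job is handed in when it is done.

```bash
mkdir -p pics; ls
python3 - <<'E'
from workcell import *
import cv2,numpy as np
for n in ["scene","top","wrist"]:
    c=camera(n); cv2.imwrite(f"pics/{n}0.png",c["image"]); np.savez(f"{n}0.npz",**c)
    print(n,c["fx"],c["fy"],c["cx"],c["cy"],[k for k in c],np.round(c["cam_to_world"],3).tolist())
s=read_state();print(s, grip_point_offset)
E
```

```text
pics
scene 407.13987432411665 407.13987432411665 286.9260668759936 207.441874756194 ['image', 'range_z', 'fx', 'fy', 'cx', 'cy', 'cam_to_world'] [[-0.28, -0.661, 0.696, 1134.6], [0.96, -0.192, 0.204, 209.052], [-0.001, 0.726, 0.688, 654.277], [0.0, 0.0, 0.0, 1.0]]
top 463.5784127928512 463.5784127928512 282.8794969732543 218.89919885785042 ['image', 'range_z', 'fx', 'fy', 'cx', 'cy', 'cam_to_world'] [[-0.014, 0.985, -0.174, 332.561], [-1.0, -0.014, 0.005, 36.925], [0.002, 0.174, 0.985, 1061.037], [0.0, 0.0, 0.0, 1.0]]
wrist 296.5467480922859 296.5467480922859 275.0604872023739 209.2138794977811 ['image', 'range_z', 'fx', 'fy', 'cx', 'cy', 'cam_to_world'] [[0.288, -0.921, -0.263, 114.472], [0.958, 0.277, 0.081, 617.9], [-0.001, -0.275, 0.961, 371.609], [0.0, 0.0, 0.0, 1.0]]
{'time': 0.15, 'qpos': array([-1.34617602,  0.5218883 , -0.03636862,  1.5998468 ,  0.0211787 ,
        1.02111034, -0.11281864]), 'qvel': array([-4.05444615e-04, -3.84543555e-03,  5.01636928e-04, -1.01011005e-03,
       -1.75927573e-04,  8.28499225e-05,  2.18470469e-04]), 'joint_efforts': array([ 1.48075804e-03, -9.27384353e+01,  1.98047251e+00, -3.70047677e+01,
        1.79632794e-02,  6.52687406e-03,  5.34067595e-06]), 'eef_pos': array([181.53237567, 597.79840835, 230.86133449]), 'tool_rot': array([[ 2.90574434e-01,  9.56852363e-01, -2.34003610e-04],
       [ 9.56851996e-01, -2.90574527e-01, -8.37582228e-04],
       [-8.69438022e-04,  1.94731600e-05, -9.99999622e-01]]), 'ft_force': array([-0.38254425,  0.24674871,  0.06043407]), 'torque': array([ 0.03901048, -0.0163898 , -0.01292334]), 'finger_gap': 85.42283635030147} -18.700000000000003
```

View pics/top0.png

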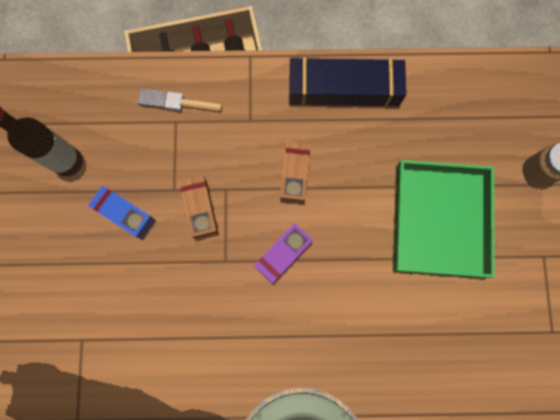

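View pics/scene0.png

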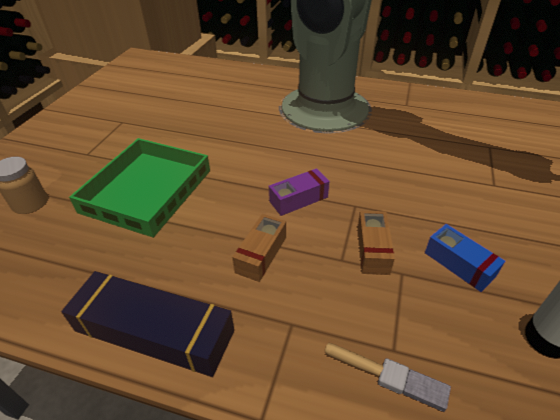

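The top view shows the two wooden cases at about (295,173) and (199,209). The crate is at (445,219), and the purple and blue look-alikes are at (284,254) and (121,212). In both views the window ends point towards the robot.

```bash
cat > h.py <<'E'
import numpy as np,cv2
def cloud(c):
    z=c["range_z"].astype(float);v,u=np.mgrid[:z.shape[0],:z.shape[1]]
    P=np.stack([(u-c["cx"])/c["fx"]*z,-(v-c["cy"])/c["fy"]*z,-z],-1)
    T=c["cam_to_world"];return P@T[:3,:3].T+T[:3,3]
def ray(c,u,v,h):
    T=c["cam_to_world"];d=T[:3,:3]@np.array([(u-c["cx"])/c["fx"],-(v-c["cy"])/c["fy"],-1]);return T[:3,3]+d*(h-T[2,3])/d[2]
E
python3 - <<'E'
import numpy as np,cv2
from h import *
c=dict(np.load("top0.npz"));W=cloud(c);ok=c["range_z"]>0
m=((W[...,2]>38)&(W[...,2]<62)&ok).astype(np.uint8)
n,l,st,ce=cv2.connectedComponentsWithStats(m)
for i in range(1,n):
    if st[i,4]<200: continue
    p=W[l==i]
    r=cv2.minAreaRect(p[:,:2].astype(np.float32))
    print(st[i],ce[i].round(1),"z",np.median(p[:,2]).round(1),np.array(r[0]).round(1),np.array(r[1]).round(1),round(r[2],1),"bgr",np.median(c["image"][l==i],0))
g=c["image"].astype(int);gm=((g[...,1]>g[...,0]+40)&(g[...,1]>g[...,2]+40)&(W[...,2]>40)&ok)
p=W[gm];r=cv2.minAreaRect(p[:,:2].astype(np.float32));print("crate",r,np.median(p[:,2]))
# dark-red ribbons / windows by rays at z=50
for u,v in [(297,151),(293,187),(193,186),(202,222)]: print(u,v,ray(c,u,v,50).round(1))
c=dict(np.load("scene0.npz"));W=cloud(c)
m=((W[...,2]>40)&(W[...,2]<60)&(c["range_z"]>0)).astype(np.uint8)
n,l,st,ce=cv2.connectedComponentsWithStats(m)
for i in range(1,n):
    if st[i,4]<200: continue
    p=W[l==i];r=cv2.minAreaRect(p[:,:2].astype(np.float32))
    print("S",st[i],ce[i].round(1),"z",np.median(p[:,2]).round(1),np.array(r[0]).round(1),np.array(r[1]).round(1),round(r[2],1))
E
```

```text
[289  89 116  11 549] [345.6  96.1] z 50.8 [ 803.  -120.1] [267.   14.8] 88.4 bgr [26. 26. 33.]
[ 280  141   31   59 1399] [294.8 170.6] z 49.0 [623.   3.] [ 56. 131.] 82.7 bgr [ 79. 121. 173.]
[529 151  28  33 222] [537.8 170.8] z 49.9 [ 617.4 -552.6] [78.8 35.4] 24.5 bgr [35. 51. 68.]
[ 396  160   98  117 1647] [448.7 216.4] z 48.4 [ 510.8 -329.9] [212.6 251.6] 84.8 bgr [ 85. 155.  76.]
[ 179  175   37   62 1483] [196.9 205.7] z 49.1 [545.4 223.8] [130.9  56.8] 13.2 bgr [ 79. 121. 172.]
[  87  185   63   52 1487] [118.8 210.6] z 49.0 [536.4 397.8] [133.4  56.3] 57.1 bgr [183. 106.  76.]
[ 254  223   59   60 1531] [282.6 252.3] z 49.2 [437.9  33.1] [ 56.6 130.3] 45.9 bgr [166.  92. 157.]
crate ((510.70062255859375, -329.9391784667969), (212.52088928222656, 250.6202392578125), 84.82701873779297) 48.97284656669012
297 151 [667.1  -2.6  50. ]
293 187 [583.1   8.1  50. ]
193 186 [588.5 232.2  50. ]
202 222 [506.4 210.7  50. ]
S [ 19   6 178  34 871] [111.8  25.7] z 49.7 [ -316.8 -1015.6] [340.6 759.4] 21.8
S [298  95  55  16 327] [324.9 104.4] z 49.5 [54.9  9.7] [ 71.6 164.1] 10.6
S [  69  138  139   87 1639] [137.8 181.1] z 48.3 [ 510.8 -330.9] [214.6 254.9] 84.7
S [ 268  169   61   34 1091] [297.7 185.3] z 50.1 [439.   32.4] [ 59.3 131.1] 45.9
S [  0 178  41  25 303] [ 23.5 193.7] z 49.7 [ 641.1 -554.9] [36.5 78.4] 54.9
S [ 359  211   35   52 1464] [375.6 236.6] z 50.2 [546.5 222.8] [132.2  57. ] 13.3
S [ 232  214   54   55 1544] [258.7 241.2] z 50.1 [624.2   2.3] [ 57.6 132.2] 82.9
S [ 428  224   77   56 1752] [466.5 251. ] z 50.0 [537.4 396.9] [131.1  61.2] 56.1
S [533 309  27  38 303] [544.2 331.3] z 50.3 [680.5 514.4] [62.9 20. ] 28.1
S [ 62 314 170  53 963] [155.3 340.3] z 50.1 [ 883.4 -109.9] [ 84.7 283.5] 16.5
```

```bash
cat >> h.py <<'E'
from scipy.spatial.transform import Rotation as Rn
G=19.0; GH=31.0   # grasp point behind TCP; grasp height above case bottom
def rot(yaw,tilt=0):
    a=np.radians(yaw);X=np.array([-np.sin(a),np.cos(a),0]);Z=np.array([0,0,-1.]);R=np.stack([X,np.cross(Z,X),Z],1)
    return Rn.from_rotvec(X*np.radians(tilt)).as_matrix()@R
def tcp(x,y,bottom,yaw,tilt=0):  # case grasp point at x,y,bottom+GH
    R=rot(yaw,tilt);return np.array([x,y,bottom+GH])+G*R[:,2],R
A=(623.6,2.6,-7.2);B=(546,223.3,13.3);C=(510.8,-330.4,-5.2)
E
python3 - <<'E'
from workcell import *
from h import *
for n,(x,y,w) in dict(A=A,B=B,C=C).items():
  for b,t in [(0,0),(120,0),(150,30),(120,25)]:
    p,R=tcp(x,y,b,w,t);q=inverse_kinematics(p,R);print(n,b,t,None if q is None else np.round(q,2))
E
```

```text
A 0 0 [-0.1   0.81 -0.    1.73  0.    0.6   1.34]
A 120 0 [-0.19  0.64  0.14  1.69 -0.11  0.82  1.44]
A 150 30 [-0.1   0.89  0.09  1.21 -0.14  1.57  1.46]
A 120 25 [-0.11  0.86  0.09  1.31 -0.14  1.41  1.46]
B 0 0 [-0.43  0.77 -0.08  1.82  0.11  0.55  1.22]
B 120 0 [-0.46  0.59 -0.04  1.78  0.03  0.77  1.28]
B 150 30 [-0.38  0.82 -0.09  1.32 -0.05  1.51  1.35]
B 120 25 [-0.39  0.81 -0.09  1.41 -0.03  1.35  1.35]
C 0 0 [ 0.49  0.79 -0.02  1.77  0.03  0.58  1.93]
C 120 0 [ 0.16  0.67  0.48  1.75 -0.41  0.82  2.31]
C 150 30 [ 0.16  0.89  0.45  1.33 -0.13  1.47  2.07]
C 120 25 [ 0.18  0.86  0.42  1.41 -0.14  1.32  2.06]
```

Run:
```python
from workcell import *
from h import *
x,y,w=A
p,R=tcp(x,y,110,w); movep(p,R)
c=camera("wrist");cv2.imwrite("pics/w1.png",c["image"])
p,R=tcp(x,y,0,w); print(movel(p,max_speed=100,guard=15))
print(read_state()["eef_pos"],p)
clamp(); s=read_state();print(s["time"],s["finger_gap"])
c=camera("scene");cv2.imwrite("pics/s1.png",c["image"])
```

```text
False
[624.00532428   2.57009289  12.62602769] [623.6   2.6  12. ]
4.4917 55.45736992773673
```

View pics/w1.png

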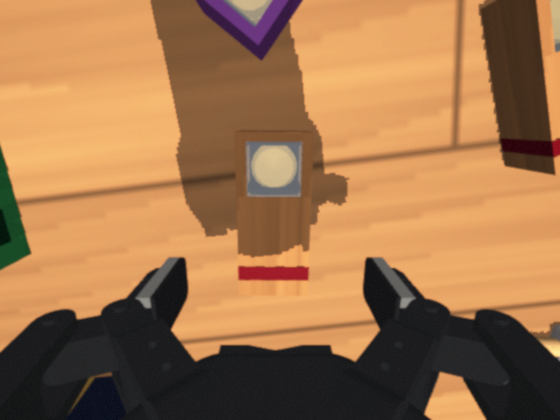

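View pics/s1.png

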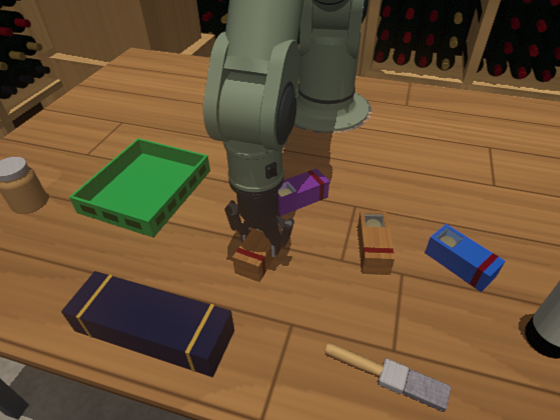

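The wrist view before the descent shows the case centred between the fingers, with its stopper at (275,165). The gap of 55.5 mm matches the case width. Next I lift and tip it.

Run:
```python
from workcell import *
from h import *
x,y,w=A
p,R=tcp(x,y,60,w); movel(p,max_speed=120)
s=read_state();print(s["time"],s["finger_gap"],s["ft_force"],s["torque"])
p,R=tcp(x,y,120,w,28); movel(p,R,max_speed=80); wait(0.8)
s=read_state();print(s["time"],s["finger_gap"],s["ft_force"],s["torque"],s["tool_rot"][:,2])
for n in["wrist","scene"]:
  c=camera(n);cv2.imwrite(f"pics/{n}2.png",c["image"])
```

```text
5.1917 55.201596935929324 [-0.14097341  0.33957478 -5.51104237] [0.0121069  0.01965258 0.00253116]
6.925 55.11095741983491 [-0.04726277  0.49021415 -4.5358904 ] [-0.14579913 -1.03886821  0.0101853 ] [-0.46573554  0.05885723 -0.88296446]
```

View pics/wrist2.png

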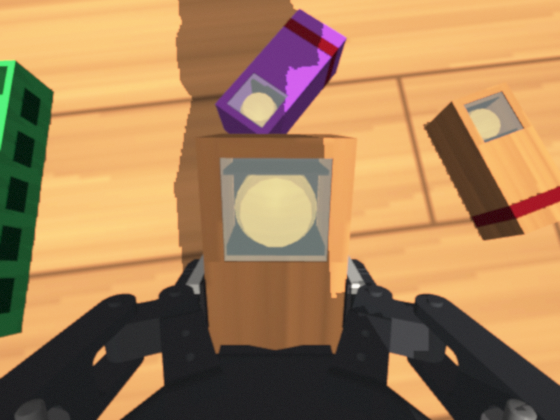

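View pics/scene2.png

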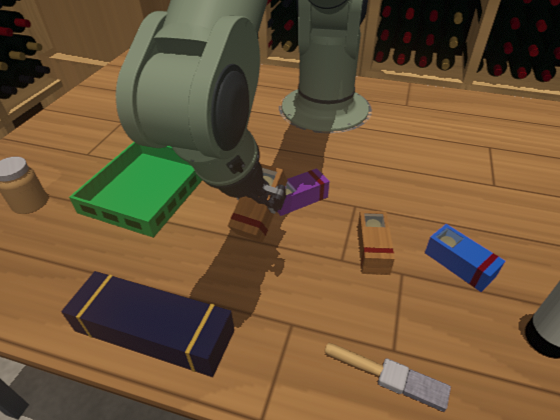

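At about 28° of tilt the stopper is still in the window (275,210), so this case looks sound. I'll look once more, then set it back down.

Run:
```python
from workcell import *
from h import *
x,y,w=A
wait(0.5)
c=camera("wrist");cv2.imwrite("pics/wrist3.png",c["image"])
print(c["image"][205:215,265:285].mean((0,1)))
p,R=tcp(x,y,25,w); movel(p,R,max_speed=90); 
p,R=tcp(x,y,-2,w); print(movel(p,R,max_speed=40,guard=8)); s=read_state();print(s["time"],s["eef_pos"],s["ft_force"])
open_gripper()
p,R=tcp(x,y,110,w); movel(p,max_speed=200)
c=camera("scene");cv2.imwrite("pics/scene3.png",c["image"])
print(read_state()["time"])
```

```text
[153.335 212.95  230.22 ]
True
9.4 [623.29168219   2.58588343  12.39708217] [-2.16409857 -0.23902785  7.3684911 ]
10.5583
```

View pics/wrist3.png

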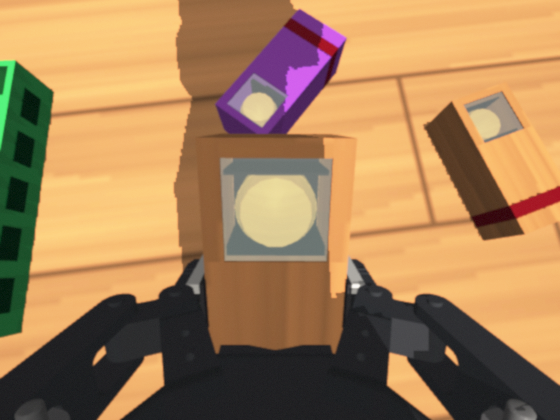

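View pics/scene3.png

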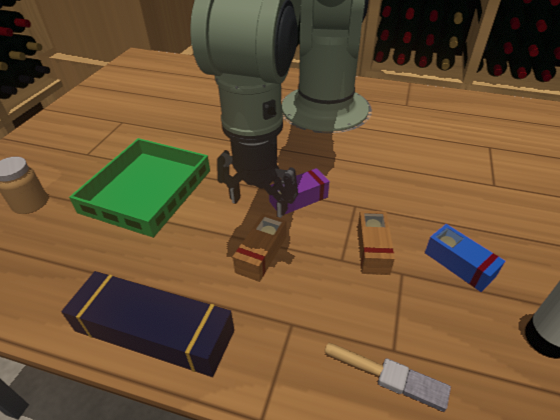

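The stopper never moved, and case A is back flat with its stopper at (268,228) in the scene view. Next is case B.

Run:
```python
from workcell import *
from h import *
x,y,w=B
p,R=tcp(x,y,110,w); movep(p,R)
p,R=tcp(x,y,0,w); print(movel(p,max_speed=100,guard=15))
clamp(); s=read_state();print(s["time"],s["finger_gap"],s["eef_pos"])
p,R=tcp(x,y,60,w); movel(p,max_speed=120)
s=read_state();print(s["time"],s["finger_gap"],s["ft_force"],s["torque"])
p,R=tcp(x,y,120,w,28); movel(p,R,max_speed=80); wait(1.2)
s=read_state();print(s["time"],s["finger_gap"],s["ft_force"],s["torque"],s["tool_rot"][:,2])
c=camera("wrist");cv2.imwrite(f"pics/wrist4.png",c["image"])
```

```text
False
13.1333 55.04560023762223 [546.22638696 223.35522589  12.62336933]
13.7833 55.50442249976573 [ 0.79845997  0.61923939 -5.07620788] [-0.03187865  0.05144205 -0.01246062]
15.9167 55.46241407283826 [ 0.26989892  0.44231394 -4.59011329] [ 0.22484675 -0.91221767  0.00376503] [-0.45682906 -0.10797294 -0.88297738]
```

View pics/wrist4.png

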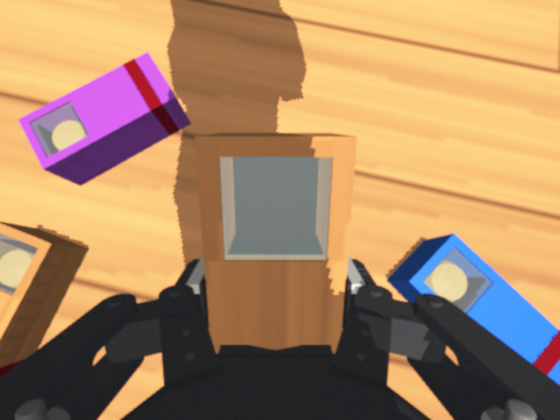

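Case B's window is empty at (275,205), so it is the rattler. I'll carry it tilted to the crate and level it there.

Run:
```python
from workcell import *
from h import *
x,y,w=C
p,R=tcp(x,y,150,w,28); 
movel(p,R,max_speed=150); print(read_state()["time"])
p,R=tcp(x,y,75,w,0); movel(p,R,max_speed=40); wait(.3)
s=read_state();print(s["time"],s["eef_pos"],p,s["qpos"],s["finger_gap"])
for n in["wrist","top","scene"]:
  c=camera(n);cv2.imwrite(f"pics/{n}5.png",c["image"])
```

```text
19.8
22.1917 [ 510.83157194 -330.38027299   86.99117567] [ 510.8 -330.4   87. ] [ 0.40293754  0.68001894  0.10833958  1.76020424 -0.10481198  0.70699215
  2.04722637] 55.572975717955735
```

View pics/wrist5.png

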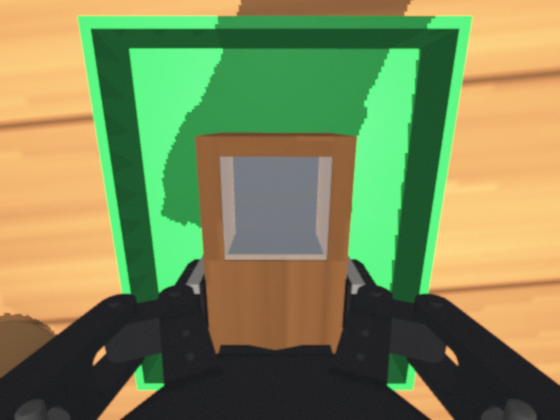

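View pics/scene5.png

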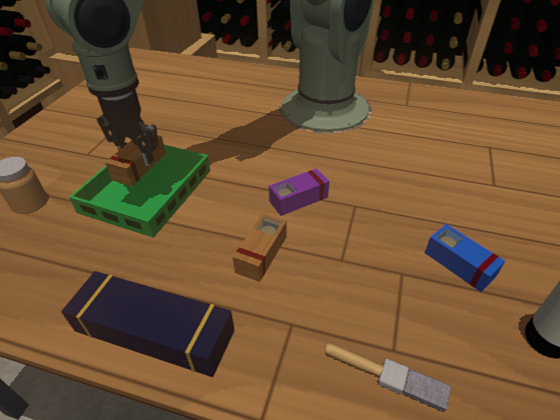

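The case is level above the crate, central in y, with its window still empty. Now I lower it.

Run:
```python
from workcell import *
from h import *
x,y,w=C
p,R=tcp(x,y,15,w); print(movel(p,R,max_speed=60,guard=15))
p,R=tcp(x,y,3,w); print(movel(p,R,max_speed=20,guard=5)); s=read_state();print(s["time"],s["eef_pos"],s["ft_force"])
open_gripper(); wait(.2)
p,R=tcp(x,y,180,w); movel(p,max_speed=150)
wait(.5)
for n in["wrist","top","scene"]:
  c=camera(n);cv2.imwrite(f"pics/{n}6.png",c["image"]);np.savez(n+"6.npz",**c)
print(read_state()["time"])
c=dict(np.load("scene6.npz"));W=cloud(c)
for c0 in[(x,y,6),A[:2]+(0,)]:
  dx=W[...,:2]-np.array(c0[:2]); m=(np.abs(dx[...,0])<90)&(np.abs(dx[...,1])<60)&(W[...,2]>40)&(W[...,2]<75)&(c["range_z"]>0)
  g=c["image"].astype(int);m&=g[...,2]>g[...,1]
  P=W[m];r=cv2.minAreaRect(P[:,:2].astype(np.float32));k=np.linalg.lstsq(np.c_[P[:,:2],np.ones(len(P))],P[:,2],rcond=None)[0]
  print(r,np.median(P[:,2]),"tilt deg",np.degrees(np.hypot(*k[:2])))
```

```text
False
True
23.9583 [ 510.82884721 -330.40781382   18.6185439 ] [-1.20242418  2.34968109 11.3918024 ]
26.525
((510.5497741699219, -329.2230224609375), (59.04609298706055, 133.24061584472656), 85.17022705078125) 55.80785294295765 tilt deg 5.936234129118638
((623.11279296875, 2.606395721435547), (57.96199035644531, 133.4051513671875), 82.35875701904297) 50.05039660299917 tilt deg 1.490611715047225
```

View pics/wrist6.png

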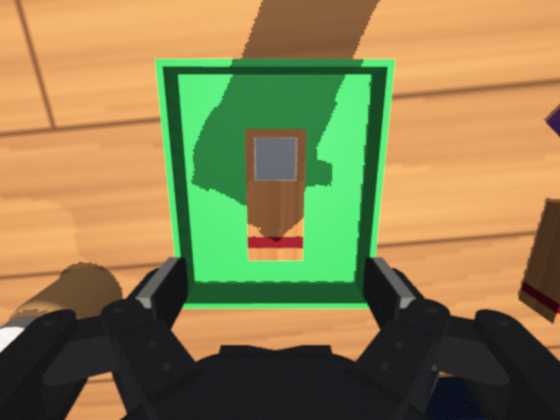

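View pics/scene6.png

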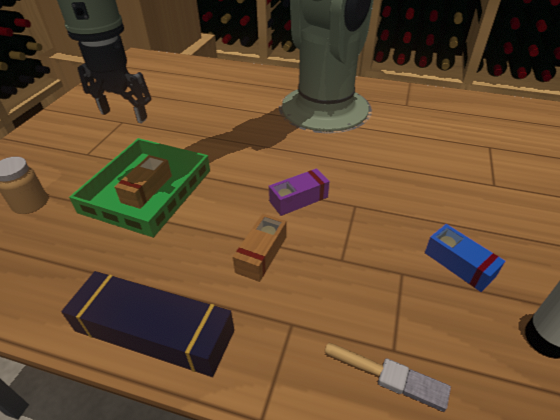

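The case lies in the crate with its window empty at (275,158). The 5.9° tilt estimate probably includes points from the end face, so I'll re-check it on the saved images with lid points only.

Run:
```python
from h import *
for n in["wrist","top","scene"]:
 c=dict(np.load(n+"6.npz"));W=cloud(c);g=c["image"].astype(int)
 a=np.radians(C[2]);d=W[...,:2]-np.array(C[:2]);l=d@[np.cos(a),np.sin(a)];q=d@[-np.sin(a),np.cos(a)]
 for nm,s in [("ribbon end",(l>15)&(l<55)),("window side",(l<-5)&(l>-20)),("window rim",(l<-58)&(l>-63))]:
  m=s&(np.abs(q)<22)&(W[...,2]>30)&(c["range_z"]>0); print(n,nm,m.sum(),np.median(W[m][:,2]) if m.any() else None)
```

```text
wrist ribbon end 1642 54.46459439357457
wrist window side 13302 278.4102333651001
wrist window rim 284 54.125555911655056
top ribbon end 205 55.35342656626369
top window side 161 55.69939423025744
top window rim 46 55.71787860846558
scene ribbon end 1653 368.1942641185478
scene window side 70 56.51742206514473
scene window rim 22 56.68801162484618
```

The lid is level, 54 to 56 mm high at both ends, which matches the 56 mm expected on the 6 mm crate floor. Everything is in place, so I'm handing in.

```bash
python3 -c "
from workcell import *
print(finish_job(),read_state()['time'])"
```

```text
the job is handed in; nothing more can be done
the job is handed in; nothing more can be done
```

I found the rattling case, set it down flat in the green crate with its window empty, and handed the job in at about 26.5 s of the 64 s allowed.

- **Sound case:** I lifted the case at about (624, 3) mm and tipped it 28° for over a second. Its stopper stayed in the window, so I put it back on the counter. The last check shows it at (623, 3), lid about 50 mm high, with the stopper visible.
- **Rattling case:** The case at about (546, 223) mm showed an empty window when tipped 28°. I carried it tilted to the crate, levelled it above and lowered it in. It lies about 1 mm from the crate's centre, and the gripper is clear above it.
- **A check that disagreed:** My first plane fit gave the case in the crate a tilt of 5.9°, which is still under the 10° limit. I think that fit included points from the case's end face. Rechecking lid heights at both ends gave 54.1 and 54.5 mm from the wrist camera, and 55.7 and 55.4 mm from the top camera, so the lid is level. In the recheck, two of the nine samples (one wrist, one scene) hit the gripper or arm instead of the lid, so I ignored them.

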